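# Mix a sample bottle and hold it over the code reader

## Task

Take the small amber bottle with the white cap, press it upright onto the middle of the blue mixer's round rubber pad until the pad is fully down, and keep it down for two seconds. Then carry it over the top of the tube rack to the white code reader and stop with it held upright and still, centred about 15 mm above the reader's round black window, without ever touching the reader or the rack and leaving the other glassware and the stopper alone. Finish while still holding the bottle there; do not put it down or let go.

Things in the scene. Friction and masses are not known exactly. Their poses are not given: they have to be found in the camera images.
- bottle_center (a point): Centre (half-way up, on the axis) of the loose amber glass bottle with a white screw cap and a paper label, standing upright. 76 mm tall; body a plain cylinder 40 mm in diameter from the base up to 47 mm, then shoulder and a 29 mm cap from 58 to 76 mm. Mass 50 to 100 g. Its z axis points up through the cap. It starts standing on the table close to the mixer's front (robot) side.
- bottle_base (a point): Centre of the bottle's underside, 38 mm below its centre point.
- bottle: The same amber bottle; origin at the centre of its underside.
- mixer: Blue bench mixer, fixed: 130 (x) by 140 (y) mm, 60 mm tall, with a white collar to 64 mm and the sprung pad on top. Origin at the centre of its underside. It stands either left or right of the rack.
- pad_top (a point): Centre of the top face of the mixer's round black rubber pad (60 mm diameter, with a grey disc in its middle), above the mixer's centre; 80 mm above the table when up, 72 mm when fully down. It moves with the pad.
- pad (a joint): How far the pad is pressed down, in m: 0 = up, 0.008 = fully down against its stop. A spring resists with about 3 N at first and 8 N when fully down; it rises again when let go.
- reader: White code reader that reads the code under a bottle's base from a little above, fixed: 130 by 130 mm, 55 mm tall, flat top. Origin at the centre of its underside. It stands on the other side of the rack from the mixer.
- reader_window (a point): Centre of the reader's round black window (58 mm diameter, orange ring around it, red dot in the middle), flush in its top face, 55 mm above the table. z axis up.
- rack: Aluminium tube rack full of glass test tubes, fixed, between mixer and reader: 280 mm long (its x axis, roughly away from the robot), 60 mm wide (y), the tubes and stoppers reach 140 mm above the table. Origin at the centre of its underside.
- rack_top (a point): Point above the rack's middle at the height of its highest stoppers, 140 mm above the table; axes as the rack's.
- flask_center (a point): Centre (half-way up) of a clear long-necked flask, 52 mm diameter, 140 mm tall, standing in front of the reader. Leave alone.
- stopper_center (a point): Centre of a black rubber stopper, 34 mm diameter, 34 mm tall, standing between robot and rack. Leave alone.
- jar_center (a point): Centre (half-way up) of a squat green glass jar with a green cap, 62 mm diameter, 52 mm tall, standing in front of the reader. Leave alone.
Not all that is in view belongs to the job. Of the things shaped like the reader, the white one is meant. Several things look just like the mixer: the one meant starts farthest from the robot's base.

How it is judged:
By the outcome, as a careful person would: the job done as asked, in the order asked, and still so for the second after the job is handed in, while the arm keeps its last pose, push and grip.
It also fails if it takes over 59 s, if anything falls off the work surface, if the arm or the gripper's body presses on something with over 40 N, if the wrist force passes 120 N, or if a joint passes its speed limit or range.

## Robot

A 6-joint arm with a two-finger parallel gripper is mounted at the origin on the work surface. World frame = base frame: x ahead of the robot, y to its left, z up, the work surface at z = 0. Lengths are in m, angles in degrees, forces in N, time in s.
With the tool pointing down it reaches from about 0.3 to 0.75 m from the base axis. Payload 8.5 kg.
Tool frame: the origin (TCP) lies between the finger pads; the fingertips stand 19 mm ahead of it and the grasp point (between the pads) is the TCP; z points along the fingers, y is the direction in which the jaws open and shut (so a half turn about z gives the same grasp; the last joint's range is limited). The gripper opens to 85 mm and grips with 20 to 120 N. Pads are 22 mm wide; open, the fingers measure 114 mm over their backs; the gripper's body (76 mm by 85 mm) begins 54 mm behind the grasp point. The pads swing forward as they close: fully open they stand 13 mm farther back than shut.
Start: joints at [-88.253, 21.807, 74.336, -0, 83.858, -12.336], TCP at [0.134, -0.533, 0.25] pointing down, gripper open.
Joint ranges: [-178.18, 178.18], [-50.72, 133.34], [12.68, 142.11], [-81.47, 261.47], [9.98, 163.14], [-165.26, 165.26]. Speed limits (degrees/s): [136.94, 136.94, 180, 180, 180, 180].

## Interface

Orientations are given as a 3x3 rotation matrix whose columns are the frame's x, y, z axes.
In Python, from rig import env gives the robot as it stands.
- The arm moves only by the shell command python3 -m pendant 'ROWS' [OPENING] [FORCE]. ROWS is JSON, a list of rows, each a list of 2 entries, a list of its own where there are three numbers: the shift along the tool's x, y, z scaled (see below), then the turn, a rotation vector about the tool's x, y, z scaled (see below). A call has 1 to 20 rows; each row shifts and turns the commanded pose from where the row before left it, along the tool's axes as they then stand; what a row does not reach is not made up. The controller multiplies each number of a shift by 0.1 m and each number of a turn by pi/2 rad. A row lasts 1/8 s, in which the tool goes at most 62.5 mm and 10.7 degrees, less where a joint would pass 70% of its speed; a pose out of reach is approached as far as the arm can. A call with a number of a shift or a turn outside -1 to 1 is refused whole. A call with a gripper value outside its range is refused whole. OPENING is the gripper command: -1 is shut, 1 is fully open, values between are in proportion, set as the call begins (- or left out, the last holds). The fingers move at their own pace and stop on an object; FORCE is the grip in N (left out, the last holds). Time passes only in rows, so rows that do not move let the fingers close. It gives the time, the measured TCP pose, the force and the opening at its end, in the units of the state.
- env.observe(): the state, without advancing time (a new reading comes with each control period).
- env.get_image(name): name is "side" or "top" or "wrist"; returns a dict with "image" (400x640x3 uint8, red, green, blue), "K" (3x3 intrinsics, pixels), "R" (3x3) and "t" (3): a world point X has camera coordinates R X + t. Camera axes: x right, y down, z forward; pixel columns grow to the right and rows downward; lengths in m; the calibration is good to about 2 mm. A picture is of the moment at which its call begins. There is no depth.
- env.close_job(): hands the job in, once; it reports no verdict.
The state is a dict: "time_s": time; "q": joint angles; "qvel": joint speeds; "joint_efforts": joint torques, N m; "position": TCP position; "tool_rot": TCP orientation; "ft_force": force on the tool from outside, world axes, zero at the start; "wrist_torque": the same for the moment, N m; "grip_width": finger opening in m.
Only numpy, scipy, OpenCV 4.12 (cv2) and the standard library are available. Lean on these libraries where they do the work, as an engineer would, in place of code of your own. Each camera call takes 0.05 s, during which the arm holds its last target.

## Working session

There is one attempt and no reset: what is moved stays moved. The work goes in short steps, Python scripts to look and compute and a shell command to move; the robot and the scene stay as the last step left them, time stands still between calls to the robot, and variables do not carry over. Pictures are saved under pics/ and viewed, and the job is handed in when it is done.

```bash
ls; mkdir -p pics
python3 - <<'E'
from rig import env
import cv2
s=env.observe(); print(s)
for n in ("side","top","wrist"):
    d=env.get_image(n); cv2.imwrite(f"pics/{n}0.png",d["image"][:,:,::-1]); print(n,d["K"].tolist(),d["R"].tolist(),d["t"].tolist())
E
```

```text
pics
{'time_s': 0.0, 'q': array([-8.82525646e+01,  2.18412697e+01,  7.43845122e+01,  1.62347461e-03,
        8.38571435e+01, -1.23357854e+01]), 'qvel': array([ 0.00861584,  0.09709557, -0.03821194,  0.03663878,  0.01137927,
       -0.16175047]), 'joint_efforts': array([-2.71352164e-04, -4.48463094e+01, -2.31273240e+01, -1.69950631e-04,
        4.88110702e-03, -2.36772667e-05]), 'position': array([ 0.13382835, -0.53320373,  0.24971055]), 'tool_rot': array([[ 9.69944062e-01,  2.43328001e-01, -1.59751125e-05],
       [ 2.43327768e-01, -9.69943041e-01,  1.44750751e-03],
       [ 3.36724158e-04, -1.40788850e-03, -9.99998952e-01]]), 'ft_force': array([-0.72019433,  0.42828329, -0.44200245]), 'wrist_torque': array([ 0.02005318, -0.03782142,  0.00318425]), 'grip_width': 0.08522020501565716}
side [[456.3792975973406, 0.0, 322.95868572404794], [0.0, 456.3792975973406, 207.5980749431103], [0.0, 0.0, 1.0]] [[-0.731695206439429, -0.6814330912369851, 0.016464113725564868], [-0.5302627353981618, 0.5538652988312139, -0.6419148403010085], [0.4283031126686109, -0.47841631757060393, -0.7665991591180901]] [0.30247973085934204, 0.32156670819460825, 1.0426083601510678]
top [[447.27204353937367, 0.0, 318.5275820609963], [0.0, 447.27204353937367, 198.03215463766622], [0.0, 0.0, 1.0]] [[0.029387310680160907, -0.9995675522093639, 0.0010462032154412411], [-0.9762221330510386, -0.028925812034080654, -0.21483399251386953], [0.21477135030601271, 0.00529206654808154, -0.976650019771352]] [-0.06857056160775984, 0.46994934379401726, 1.3517691679912518]
wrist [[286.52901889526527, 0.0, 325.5899624907021], [0.0, 286.52901889526527, 202.69294543196648], [0.0, 0.0, 1.0]] [[0.24523478623725337, -0.969462265249465, -0.0016780573728333425], [-0.9299113325000865, -0.23571866116842424, 0.2823147648722627], [-0.27408906090372176, -0.06767295644748668, -0.9593203623704514]] [-0.5485796522961311, -0.037481115425463236, 0.37935072465606035]
```

View pics/side0.png

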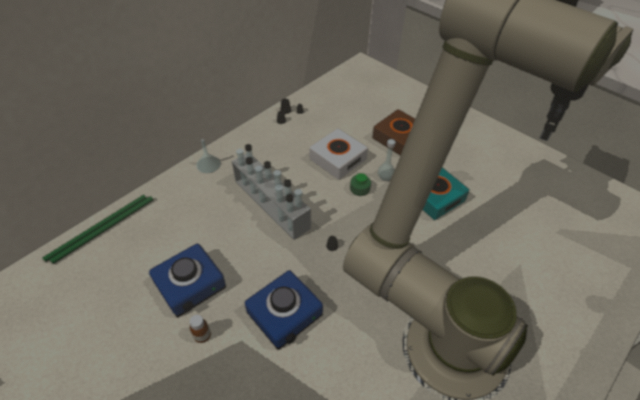

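View pics/top0.png

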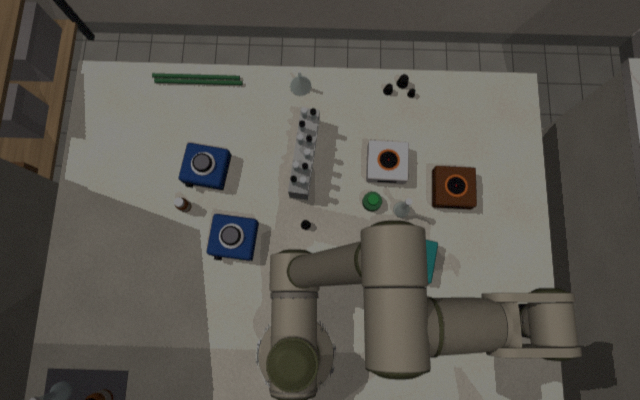

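View pics/wrist0.png

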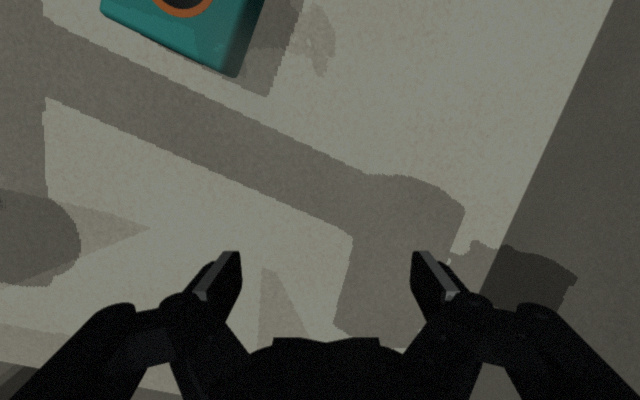

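Top view: the far blue mixer has its pad at about (202,162), the near one at (232,237). The bottle is at (182,204), the white reader window at (388,160) and the rack at about (304,150). I'll enlarge both views for precise pixels.

Run:
```python
import cv2
t=cv2.imread("pics/top0.png"); s=cv2.imread("pics/side0.png")
def c(im,x0,y0,w,h,k,n): cv2.imwrite(n,cv2.resize(im[y0:y0+h,x0:x0+w],None,fx=k,fy=k,interpolation=cv2.INTER_CUBIC))
c(t,160,130,130,98,6,"pics/t1.png"); c(t,280,90,130,98,6,"pics/t2.png")
c(s,140,230,130,98,6,"pics/s1.png"); c(s,225,120,155,116,5,"pics/s2.png")
```

```text
(no output)
```

View pics/t1.png

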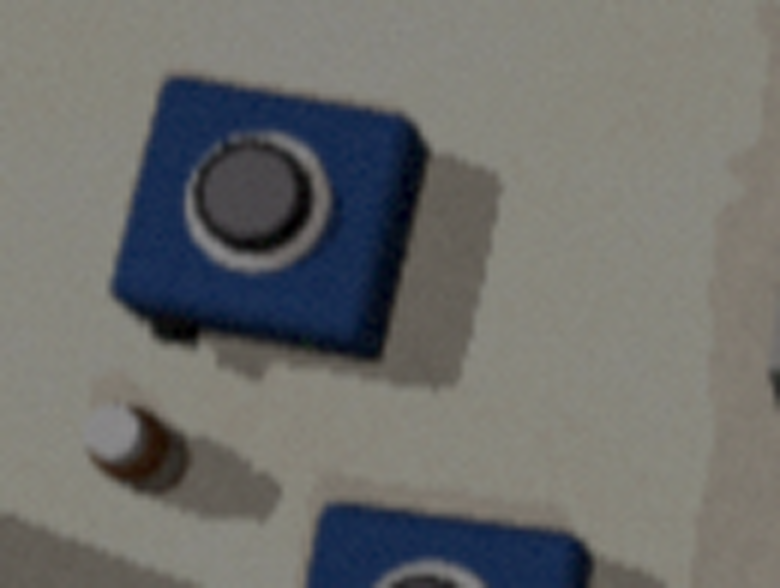

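View pics/t2.png

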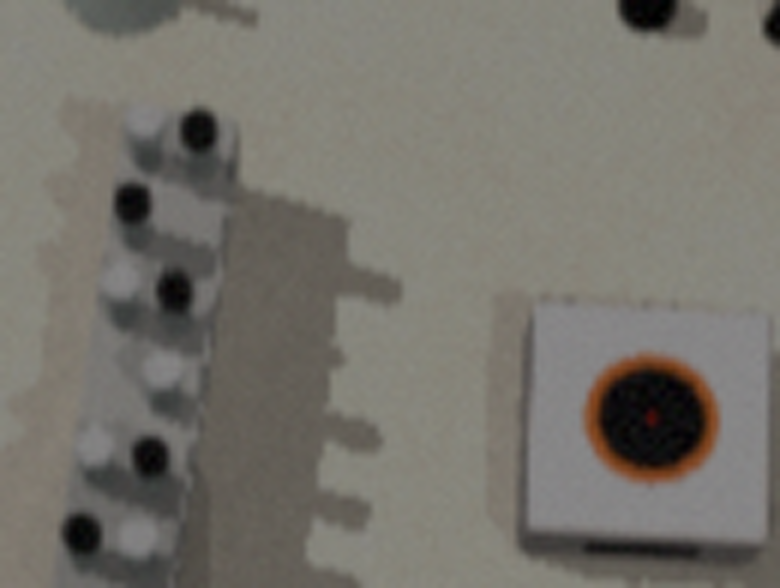

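View pics/s1.png

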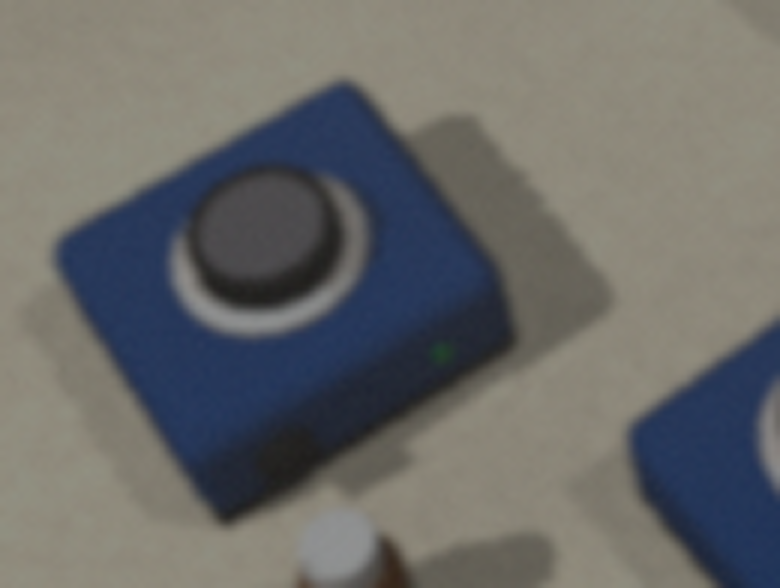

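View pics/s2.png

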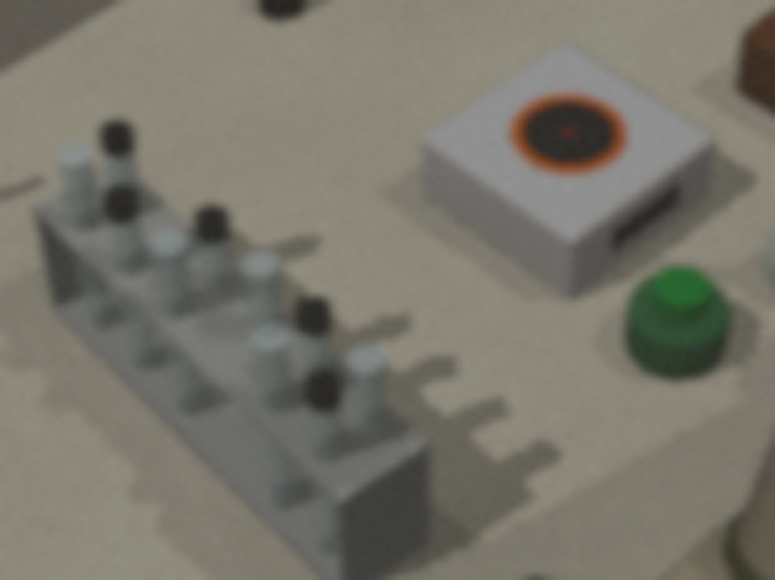

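```bash
cat > h.py <<'E'
import numpy as np, cv2, json
from rig import env
def cam(n):
    d=env.get_image(n); return d
def tri(cs,ps):
    # cs: list of (K,R,t); lsq ray intersection via cv2
    P=[np.array(K)@np.c_[np.array(R),np.array(t)] for K,R,t in cs]
    X=cv2.triangulatePoints(P[0],P[1],np.array(ps[0],float).reshape(2,1),np.array(ps[1],float).reshape(2,1))
    X=(X[:3]/X[3]).ravel()
    e=[np.linalg.norm((P[i]@np.r_[X,1])[:2]/(P[i]@np.r_[X,1])[2]-ps[i]) for i in range(2)]
    return X.round(4),np.round(e,2)
def proj(c,X):
    K,R,t=c; p=np.array(K)@(np.array(R)@np.array(X)+np.array(t)); return p[:2]/p[2]
def onz(c,p,z):
    K,R,t=map(np.array,c); d=R.T@np.linalg.inv(K)@np.array([p[0],p[1],1.]); o=-R.T@t
    return o+d*(z-o[2])/d[2]
S=([[456.3792975973406, 0.0, 322.95868572404794], [0.0, 456.3792975973406, 207.5980749431103], [0.0, 0.0, 1.0]], [[-0.731695206439429, -0.6814330912369851, 0.016464113725564868], [-0.5302627353981618, 0.5538652988312139, -0.6419148403010085], [0.4283031126686109, -0.47841631757060393, -0.7665991591180901]], [0.30247973085934204, 0.32156670819460825, 1.0426083601510678])
T=([[447.27204353937367, 0.0, 318.5275820609963], [0.0, 447.27204353937367, 198.03215463766622], [0.0, 0.0, 1.0]], [[0.029387310680160907, -0.9995675522093639, 0.0010462032154412411], [-0.9762221330510386, -0.028925812034080654, -0.21483399251386953], [0.21477135030601271, 0.00529206654808154, -0.976650019771352]], [-0.06857056160775984, 0.46994934379401726, 1.3517691679912518])
E
python3 - <<'E'
from h import *
t=cv2.imread("pics/top0.png"); s=cv2.imread("pics/side0.png")
def c(im,x0,y0,w,h,k,n): cv2.imwrite(n,cv2.resize(im[y0:y0+h,x0:x0+w],None,fx=k,fy=k,interpolation=cv2.INTER_CUBIC))
c(s,170,290,80,60,10,"pics/s3.png");c(t,160,175,80,60,10,"pics/t3.png")
f=lambda x,y,x0,y0,k:(x0+(x+.5)/k-.5,y0+(y+.5)/k-.5)
print('pad',tri([T,S],[f(251,196,160,130,6),f(265,228,140,230,6)]))
print('win',tri([T,S],[f(652,418,280,90,6),f(569,132,225,120,5)]))
print('othermixer',onz(T,(232,237),.08))
print('cap', onz(T,f(113,432,160,130,6),.076))
print('stoppers')
for a,b in [((199,131),(117,137)),((132,203),(122,204)),((175,291),(212,223)),((150,457),(313,315)),((83,534),(323,390))]:
    print(tri([T,S],[f(*a,280,90,6),f(*b,225,120,5)]))
E
```

```text
pad (array([0.5691, 0.3142, 0.0818]), array([0.24, 0.3 ]))
win (array([ 0.6035, -0.2724,  0.0586]), array([0.2, 0.2]))
othermixer [0.33756883 0.20214645 0.08      ]
cap [0.44237275 0.37525466 0.076     ]
stoppers
(array([ 0.7253, -0.0288,  0.1374]), array([0.33, 0.35]))
(array([0.685 , 0.0036, 0.1362]), array([0.11, 0.12]))
(array([ 0.6385, -0.0197,  0.137 ]), array([0.23, 0.25]))
(array([ 0.5511, -0.0102,  0.1371]), array([0.29, 0.32]))
(array([0.5109, 0.0217, 0.1363]), array([0.35, 0.4 ]))
```

View pics/s3.png

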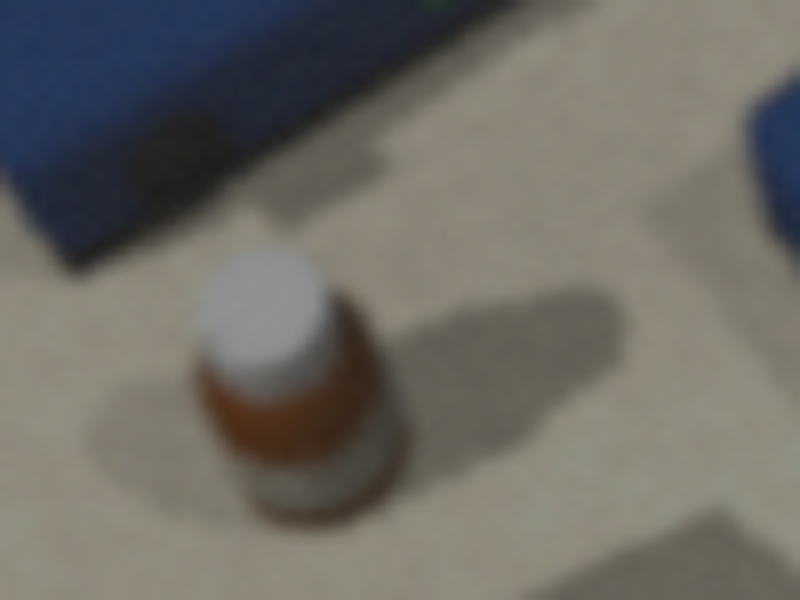

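View pics/t3.png

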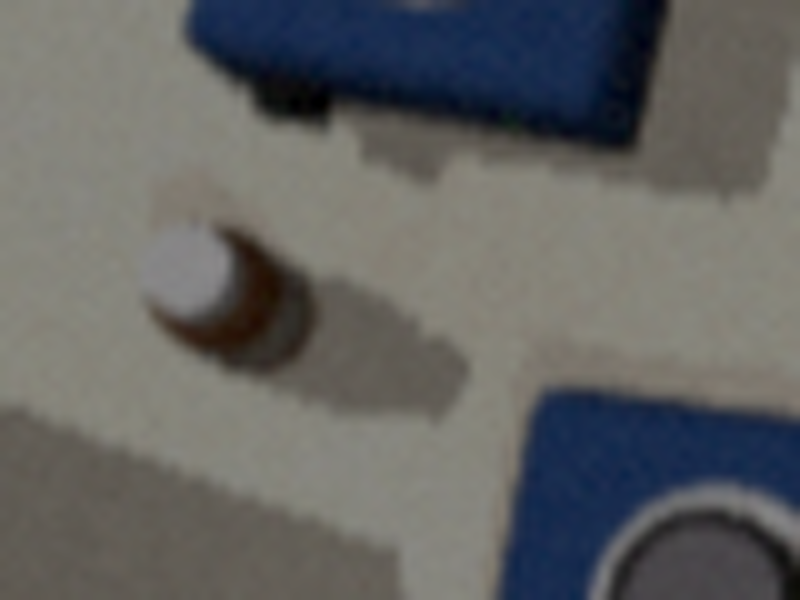

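Run:
```python
from h import *
f=lambda x,y,x0,y0,k:(x0+(x+.5)/k-.5,y0+(y+.5)/k-.5)
print('cap',tri([T,S],[f(187,269,160,175,10),f(265,303,170,290,10)]))
for n,c in (('T',T),('S',S)):
    K,R,t=map(np.array,c); print(n,(-R.T@t).round(3))
print('cap z.076',onz(T,f(187,269,160,175,10),.076),onz(S,f(265,303,170,290,10),.076))
print('pad z.08',onz(T,f(251,196,160,130,6),.08),onz(S,f(265,228,140,230,6),.08))
print('win z.055',onz(T,f(652,418,280,90,6),.055),onz(S,f(569,132,225,120,5),.055))
# rotation target
yaw=np.radians(-13)
print(env.observe()['time_s'])
```

```text
cap (array([0.4425, 0.3751, 0.0787]), array([0.11, 0.15]))
T [ 0.17  -0.062  1.421]
S [-0.055  0.527  1.001]
cap z.076 [0.44277542 0.37580696 0.076     ] [0.44427747 0.37483745 0.076     ]
pad z.08 [0.56900306 0.31428473 0.08      ] [0.57106058 0.31410499 0.08      ]
win z.055 [ 0.60407619 -0.27322305  0.055     ] [ 0.60662948 -0.275271    0.055     ]
0.15
```

Bottle, pad and window are located. Next I turn the tool and swing round in front of the base towards the bottle, at z = 0.25.

```bash
python3 -m pendant '[[[0,0,0],[0,0,0.1]],[[0,0,0],[0,0,0.1]],[[0,0,0],[0,0,0.1]],[[0.24,-0.35,0],[0,0,0]],[[0.24,-0.35,0],[0,0,0]],[[0.24,-0.35,0],[0,0,0]],[[0.24,-0.35,0],[0,0,0]],[[0.24,-0.35,0],[0,0,0]],[[0.24,-0.35,0],[0,0,0]],[[0.24,-0.35,0],[0,0,0]],[[0.24,-0.35,0],[0,0,0]],[[0.24,-0.35,0],[0,0,0]],[[0.24,-0.35,0],[0,0,0]],[[0,0,0],[0,0,0]]]' 1 40
```

```text
time_s: 1.9
position: [0.4473, -0.2441, 0.25]
tool_rot: [[0.976, -0.22, -0.0], [-0.22, -0.976, 0.001], [-0.0, -0.001, -1.0]]
ft_force: [0.3, -0.4, 0.4]
grip_width: 0.0858
```

```bash
python3 -m pendant '[[[-0.03,-0.35,0],[0,0,0]],[[-0.03,-0.35,0],[0,0,0]],[[-0.03,-0.35,0],[0,0,0]],[[-0.03,-0.35,0],[0,0,0]],[[-0.03,-0.35,0],[0,0,0]],[[-0.03,-0.35,0],[0,0,0]],[[-0.03,-0.35,0],[0,0,0]],[[-0.03,-0.35,0],[0,0,0]],[[-0.03,-0.35,0],[0,0,0]],[[-0.03,-0.35,0],[0,0,0]],[[-0.21,-0.32,0],[0,0,0]],[[-0.21,-0.32,0],[0,0,0]],[[-0.21,-0.32,0],[0,0,0]],[[-0.21,-0.32,0],[0,0,0]],[[-0.21,-0.32,0],[0,0,0]],[[-0.21,-0.32,0],[0,0,0]],[[-0.21,-0.32,0],[0,0,0]],[[-0.21,-0.32,0],[0,0,0]],[[0,0,0],[0,0,0]],[[0,0,0],[0,0,0]]]'
python3 - <<'E'
from h import *
d=cam("wrist"); cv2.imwrite("pics/w1.png",d["image"][:,:,::-1]); json.dump([d[k].tolist() for k in "KRt"],open("w1.json","w"))
c=[d[k] for k in "KRt"]
print(proj(c,[.443,.3755,.076]),proj(c,[.5695,.3143,.08])); print(env.observe()['q'])
E
```

```text
time_s: 4.4
position: [0.3889, 0.3881, 0.2501]
tool_rot: [[0.975, -0.224, -0.0], [-0.224, -0.975, -0.001], [-0.0, 0.001, -1.0]]
ft_force: [0.4, 0.7, -0.9]
grip_width: 0.0853
[326.64508465 134.87596089] [363.3316498 -27.3591239]
[ 3.25778289e+01  2.17618949e+01  7.44207746e+01 -1.85869723e-02
  8.38367324e+01  1.35567205e+02]
```

View pics/w1.png

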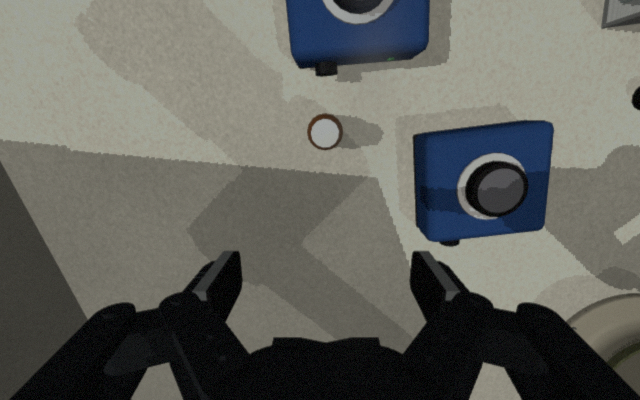

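Wrist view: bottle cap at (324,131), a few pixels from the (327,135) predicted. Far mixer is ahead of it, the near mixer well to the right. I'll refine the cap position.

Run:
```python
from h import *
im=cv2.imread("pics/w1.png"); x0,y0=295,100
cr=im[y0:165,x0:355]; g=cv2.cvtColor(cr,cv2.COLOR_BGR2HSV)
m=((g[...,2]>110)&(g[...,1]<40)).astype(np.uint8)
cv2.imwrite("pics/w1c.png",cv2.resize(np.hstack([cr,cv2.cvtColor(m*255,cv2.COLOR_GRAY2BGR)]),None,fx=6,fy=6,interpolation=cv2.INTER_CUBIC))
# brown ring
m2=((g[...,1]>110)&(g[...,0]<25)).astype(np.uint8)
ys,xs=np.nonzero(m2); print('ring',len(xs))
(cx,cy),r=cv2.minEnclosingCircle(np.c_[xs,ys].astype(np.float32)); print(cx+x0,cy+y0,r)
w=json.load(open("w1.json"))
for p in [(324,131.5),(cx+x0,cy+y0)]:
    print(onz(w,p,.076),onz(w,p,.047))
f=lambda x,y,x0,y0,k:(x0+(x+.5)/k-.5,y0+(y+.5)/k-.5)
for z in (.07,.076): print(proj(w,[.443,.3755,z]))
print(tri([w,T],[(324,131.5),f(187,269,160,175,10)]))
print(tri([w,S],[(324,131.5),f(265,303,170,290,10)]))
```

```text
ring 145
323.63114738464355 131.05327796936035 17.27059555053711
[0.44683421 0.37736986 0.076     ] [0.44564401 0.37779542 0.047     ]
[0.44734394 0.37763493 0.076     ] [0.44620336 0.37808629 0.047     ]
[326.6234118  134.55167162]
[326.64508465 134.87596089]
(array([0.4452, 0.3785, 0.0665]), array([1.55, 0.21]))
(array([0.446 , 0.3752, 0.0732]), array([2.3, 0.4]))
```

View pics/w1c.png

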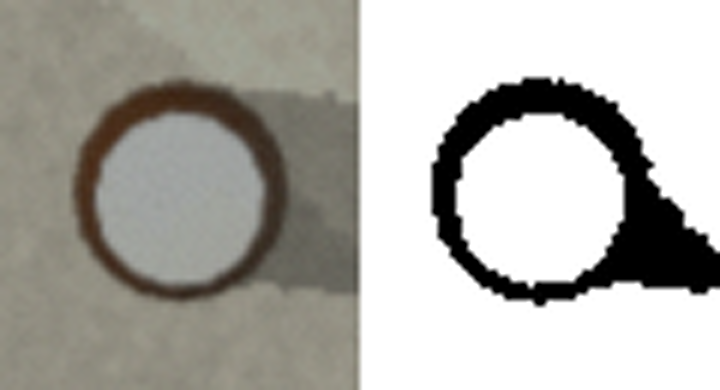

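```bash
python3 -m pendant '[[[0.29,-0.01,0],[0,0,0]],[[0.28,0,0],[0,0,0]],[[0,0,0.25],[0,0,0]],[[0,0,0.25],[0,0,0]],[[0,0,0.25],[0,0,0]],[[0,0,0.25],[0,0,0]],[[0,0,0],[0,0,0]],[[0,0,0],[0,0,0]]]'
python3 - <<'E'
from h import *
d=cam("wrist"); cv2.imwrite("pics/w2.png",d["image"][:,:,::-1]); json.dump([d[k].tolist() for k in "KRt"],open("w2.json","w"))
c=[d[k] for k in "KRt"]; s=env.observe(); p=s["position"]; R=s["tool_rot"]
print(p); 
for z in (.076,.047): print(z,proj(c,[p[0],p[1],z]))
print('tcp',proj(c,p),[proj(c,p+R@np.array([0,y,0])) for y in (-.0425,.0425)])
E
```

```text
time_s: 5.45
position: [0.445, 0.3769, 0.1515]
tool_rot: [[0.975, -0.224, 0.001], [-0.224, -0.975, 0.001], [0.001, -0.001, -1.0]]
ft_force: [-0.6, 0.1, 0.7]
grip_width: 0.0854
[0.44495984 0.37705935 0.15164001]
0.076 [326.59935868 219.8773924 ]
0.047 [326.5330802  208.09962511]
tcp [326.89721698 272.80717684] [array([239.19953024, 272.67067154]), array([414.57343169, 272.94364873])]
```

View pics/w2.png

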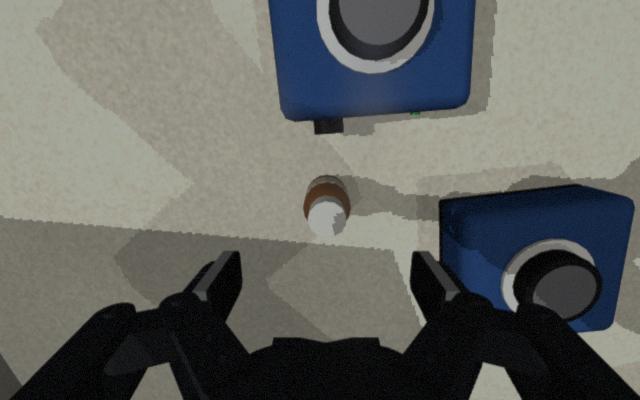

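Run:
```python
from h import *
im=cv2.imread("pics/w2.png"); c=json.load(open("w2.json")); s=env.observe(); p=s["position"]; R=s["tool_rot"]
for y in(-.0427,.0427):
  for x in(-.011,.011):
    for z in (.006,-.03):
      q=proj(c,p+R@np.array([x,y,z])); print(x,y,z,q.round(1))
      cv2.circle(im,tuple(int(v*16) for v in q),16,(0,0,255),-1,cv2.LINE_AA,4)
b=np.clip(im.astype(float)*2.2,0,255).astype(np.uint8)
cv2.imwrite("pics/w2a.png",cv2.resize(b[170:330,200:460],None,fx=3,fy=3,interpolation=cv2.INTER_CUBIC))
```

```text
-0.011 -0.0427 0.006 [244.  285.6]
-0.011 -0.0427 -0.03 [219.1 336.7]
0.011 -0.0427 0.006 [240.4 246.6]
0.011 -0.0427 -0.03 [213. 288.]
-0.011 0.0427 0.006 [409.6 285.9]
-0.011 0.0427 -0.03 [435.2 337.1]
0.011 0.0427 0.006 [413.4 246.8]
0.011 0.0427 -0.03 [441.7 288.4]
```

View pics/w2a.png

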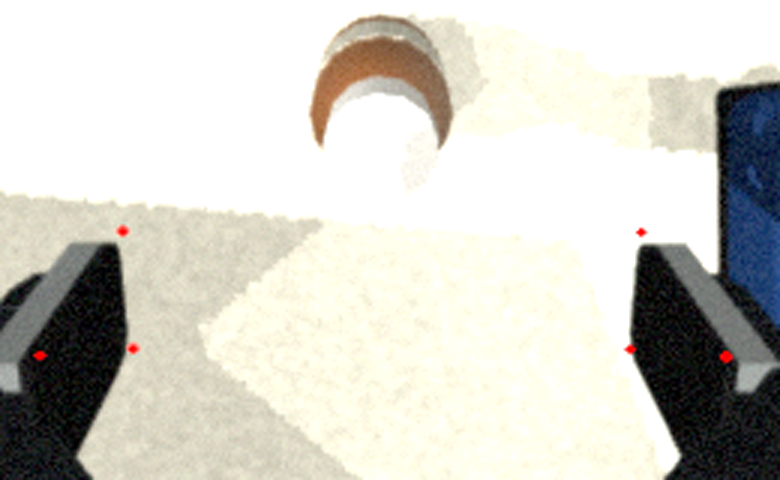

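```bash
python3 -m pendant '[[[0.02,0,0.2],[0,0,0]],[[0,0,0.2],[0,0,0]],[[0,0,0.2],[0,0,0]],[[0,0,0.2],[0,0,0]],[[0,0,0.2],[0,0,0]],[[0,0,0.2],[0,0,0]],[[0,0,0.02],[0,0,0]],[[0,0,0],[0,0,0]],[[0,0,0],[0,0,0]]]'
python3 - <<'E'
from h import *
d=cam("wrist"); cv2.imwrite("pics/w3.png",d["image"][:,:,::-1]); 
c=[d[k] for k in "KRt"]; s=env.observe(); p=s["position"]; print(p,s["ft_force"],proj(c,[p[0],p[1],.076]))
E
```

```text
time_s: 6.62
position: [0.4467, 0.377, 0.0294]
tool_rot: [[0.975, -0.223, 0.002], [-0.223, -0.975, 0.001], [0.001, -0.001, -1.0]]
ft_force: [0.2, 0.3, 0.6]
grip_width: 0.0857
[0.44660577 0.37695156 0.02926596] [-1.1197095  -0.73009584 -0.0172009 ] [328.05533261 345.47332372]
```

View pics/w3.png

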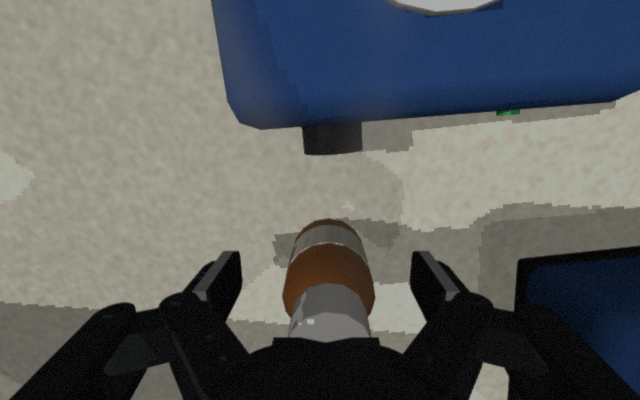

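```bash
python3 -m pendant '[[[0,0,0],[0,0,0]],[[0,0,0],[0,0,0]],[[0,0,0],[0,0,0]],[[0,0,0],[0,0,0]],[[0,0,0],[0,0,0]],[[0,0,0],[0,0,0]]]' -1 50
python3 - <<'E'
from h import *
d=cam("wrist"); cv2.imwrite("pics/w4.png",d["image"][:,:,::-1]); 
s=env.observe(); print(s["position"],s["grip_width"],s["ft_force"])
E
```

```text
time_s: 7.42
position: [0.4463, 0.3768, 0.0287]
tool_rot: [[0.975, -0.223, 0.0], [-0.223, -0.975, 0.0], [0.0, -0.0, -1.0]]
ft_force: [-0.8, -0.0, 5.8]
grip_width: 0.0392
[0.44632367 0.37684526 0.02870406] 0.03882352710752617 [-0.96744887 -1.36326297  5.685397  ]
```

View pics/w4.png

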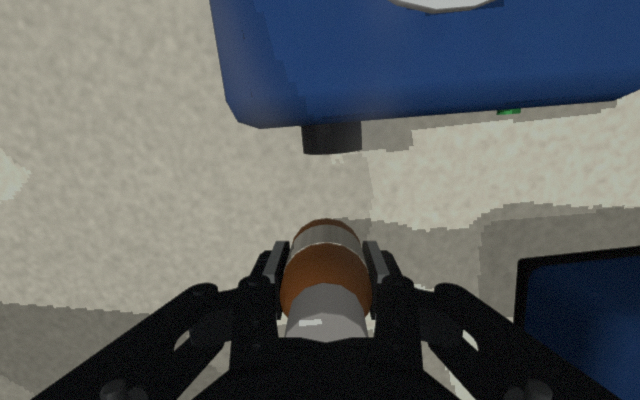

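Bottle gripped (39 mm opening). I'll lift, move part-way to the pad and look.

```bash
python3 -m pendant '[[[0,0,-0.1],[0,0,0]],[[0,0,-0.25],[0,0,0]],[[0,0,-0.25],[0,0,0]],[[0,0,-0.25],[0,0,0]],[[0,0,-0.25],[0,0,0]],[[0,0,-0.25],[0,0,0]],[[0.25,0.05,0],[0,0,0]],[[0.25,0.05,0],[0,0,0]],[[0.2,0.06,0],[0,0,0]],[[0,0,0],[0,0,0]],[[0,0,0],[0,0,0]]]'
python3 - <<'E'
from h import *
for n in ("wrist","top","side"):
    d=cam(n); cv2.imwrite(f"pics/5{n}.png",d["image"][:,:,::-1]); json.dump([d[k].tolist() for k in "KRt"],open(f"5{n}.json","w"))
    c=[d[k] for k in "KRt"]; s=env.observe(); p=s["position"]; print(p,s["grip_width"],s["ft_force"],proj(c,[.5695,.3143,.08]),proj(c,p+[0,0,.047]))
E
```

```text
time_s: 8.85
position: [0.5106, 0.3454, 0.1629]
tool_rot: [[0.975, -0.224, -0.001], [-0.224, -0.975, -0.0], [-0.001, 0.0, -1.0]]
ft_force: [-0.6, 0.6, -0.7]
grip_width: 0.0389
[0.51035121 0.3456607  0.16308349] 0.03897966985132672 [ 0.1862967   0.18621229 -0.30026139] [351.47948432 129.13907849] [327.51647017 347.70608632]
[0.51029747 0.34578781 0.1632349 ] 0.03926806053699059 [ 0.14871025  0.57514136 -1.06175197] [201.42540649 162.09734098] [176.65427194 168.38323501]
[0.51030548 0.34586596 0.1633445 ] 0.038954218681091404 [ 0.41781085 -0.14879285 -0.54475679] [184.07976532 268.0230734 ] [174.9130475  260.10522683]
```

View pics/5wrist.png

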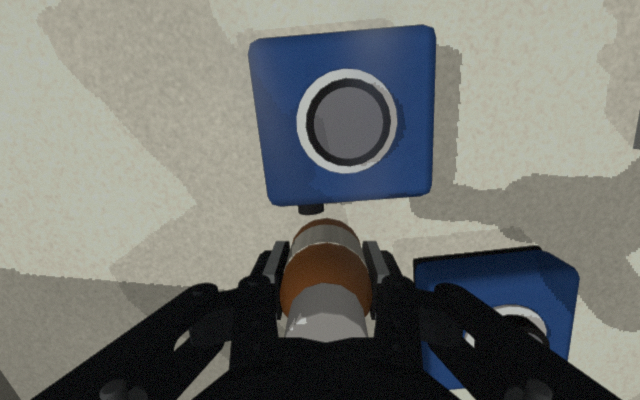

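View pics/5side.png

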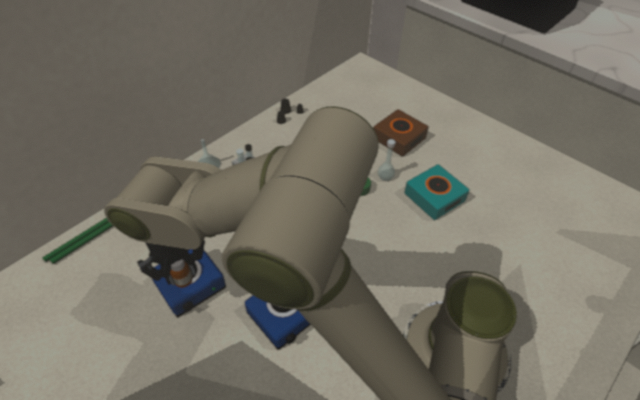

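Run:
```python
from h import *
im=cv2.imread("pics/5wrist.png"); c=json.load(open("5wrist.json"))
x0,y0=285,55; cr=im[y0:185,x0:415]
cv2.imwrite("pics/5wc.png",cv2.resize(cr,None,fx=4.5,fy=4.5,interpolation=cv2.INTER_CUBIC))
hsv=cv2.cvtColor(cr,cv2.COLOR_BGR2HSV)
for nm,m in (("dark",hsv[...,2]<60),("white",(hsv[...,1]<60)&(hsv[...,2]>125)),("grey",(hsv[...,2]>75)&(hsv[...,2]<120)&(hsv[...,1]<60))):
    m=m.astype(np.uint8); n,l,st,ce=cv2.connectedComponentsWithStats(m); i=1+np.argmax(st[1:,4])
    cs,_=cv2.findContours((l==i).astype(np.uint8),cv2.RETR_EXTERNAL,cv2.CHAIN_APPROX_NONE); h=cv2.convexHull(max(cs,key=len))
    e=cv2.fitEllipse(h); print(nm,st[i],np.add(e[0],(x0,y0)),e[1],onz(c,np.add(e[0],(x0,y0)),.064 if nm=="white" else .08))
```

```text
dark [  22   24   83   87 1633] [347.6967659  121.91188812] (83.30805206298828, 86.59700775146484) [0.57484999 0.31590331 0.08      ]
white [  11   14  101  105 2335] [346.05408478 120.61026764] (99.99287414550781, 105.26924896240234) [0.57557405 0.31579881 0.064     ]
grey [  29   32   69   72 3867] [348.18201828 122.34642029] (68.42179870605469, 71.52454376220703) [0.57449071 0.315633   0.08      ]
```

View pics/5wc.png

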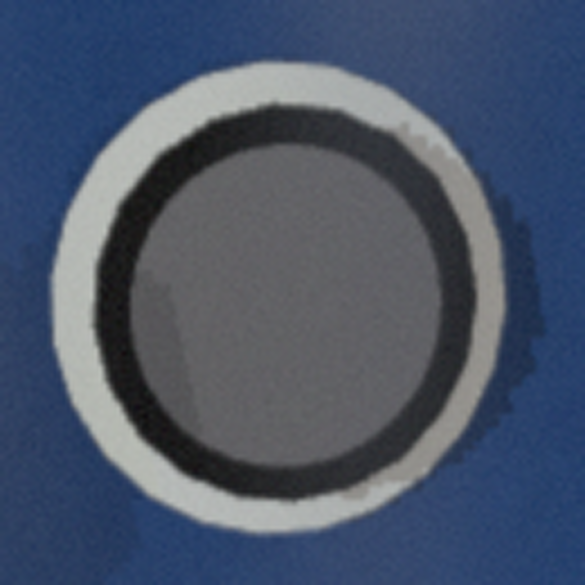

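```bash
python3 -m pendant '[[[0.23,0.05,0],[0,0,0]],[[0.23,0.05,0],[0,0,0]],[[0.22,0.05,0],[0,0,0]],[[0,0,0.2],[0,0,0]],[[0,0,0.2],[0,0,0]],[[0,0,0.05],[0,0,0]],[[0,0,0],[0,0,0]],[[0,0,0],[0,0,0]]]' -1 70
python3 - <<'E'
from h import *
for n in ("wrist","top","side"):
    d=cam(n); cv2.imwrite(f"pics/6{n}.png",d["image"][:,:,::-1]); json.dump([d[k].tolist() for k in "KRt"],open(f"6{n}.json","w"))
im=cv2.imread("pics/6side.png"); cv2.imwrite("pics/6sc.png",cv2.resize(im[220:320,130:250],None,fx=6,fy=6,interpolation=cv2.INTER_CUBIC))
im=cv2.imread("pics/6top.png"); cv2.imwrite("pics/6tc.png",cv2.resize(im[110:210,150:270],None,fx=6,fy=6,interpolation=cv2.INTER_CUBIC))
E
```

```text
time_s: 10.0
position: [0.574, 0.3159, 0.1193]
tool_rot: [[0.975, -0.223, 0.002], [-0.223, -0.975, 0.001], [0.001, -0.001, -1.0]]
ft_force: [1.0, -0.5, -1.0]
grip_width: 0.0384
```

View pics/6wrist.png

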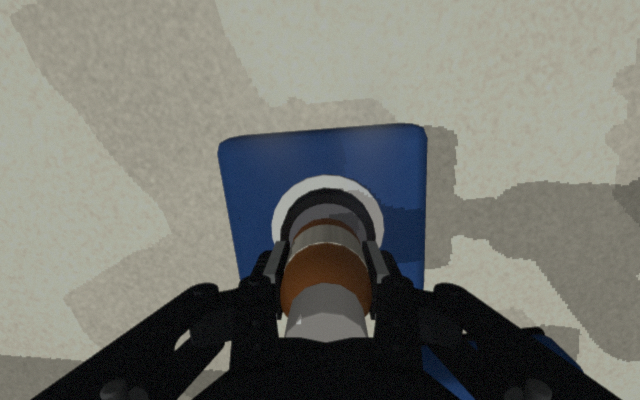

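View pics/6sc.png

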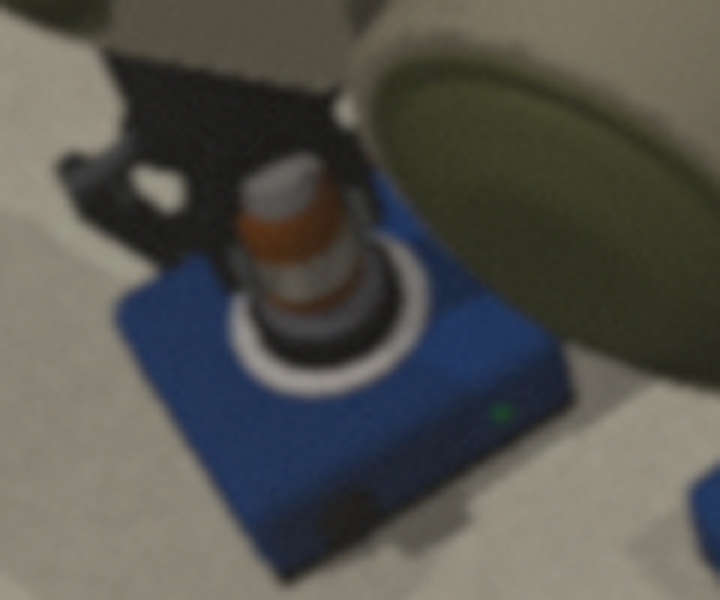

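View pics/6tc.png

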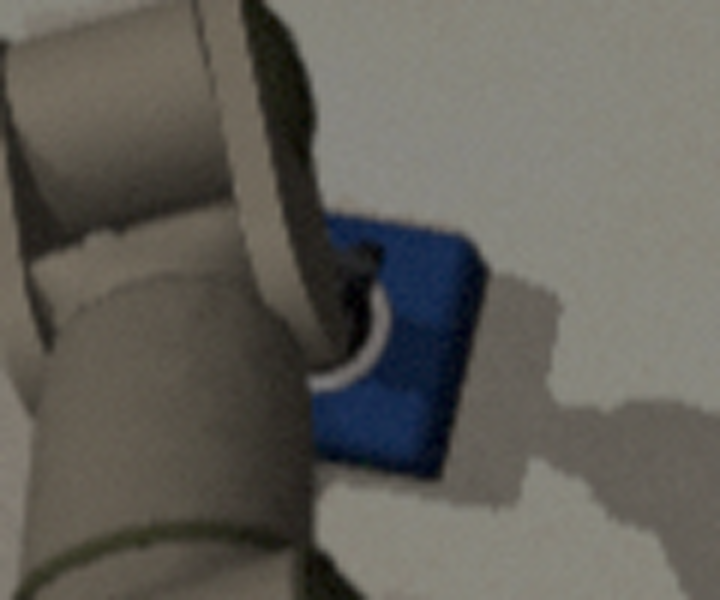

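```bash
python3 -m pendant '[[[0,0,0.05],[0,0,0]],[[0,0,0.05],[0,0,0]],[[0,0,0.04],[0,0,0]],[[0,0,0],[0,0,0]],[[0,0,0],[0,0,0]]]'
```

```text
time_s: 10.78
position: [0.5737, 0.3157, 0.1047]
tool_rot: [[0.975, -0.223, 0.0], [-0.223, -0.975, -0.0], [0.0, -0.0, -1.0]]
ft_force: [-2.0, -0.2, 4.0]
grip_width: 0.0388
```

```bash
python3 -m pendant '[[[0,0,0.03],[0,0,0]],[[0,0,0.02],[0,0,0]],[[0,0,0],[0,0,0]],[[0,0,0],[0,0,0]]]'
```

```text
time_s: 11.28
position: [0.5739, 0.3157, 0.1007]
tool_rot: [[0.975, -0.223, 0.001], [-0.223, -0.975, 0.0], [0.001, -0.001, -1.0]]
ft_force: [-3.9, -2.2, 11.9]
grip_width: 0.0389
```

```bash
python3 -m pendant '[[[0,0,0.015],[0,0,0]],[[0,0,0],[0,0,0]],[[0,0,0],[0,0,0]]]'
python3 - <<'E'
from h import *
for n in ("wrist","side"):
    d=cam(n); cv2.imwrite(f"pics/7{n}.png",d["image"][:,:,::-1]); json.dump([d[k].tolist() for k in "KRt"],open(f"7{n}.json","w"))
s=env.observe(); print(s["time_s"],s["position"],s["ft_force"],s["wrist_torque"])
im=cv2.imread("pics/7side.png"); cv2.imwrite("pics/7sc.png",cv2.resize(im[240:300,150:225],None,fx=10,fy=10,interpolation=cv2.INTER_CUBIC))
E
```

```text
time_s: 11.65
position: [0.5739, 0.3157, 0.1006]
tool_rot: [[0.975, -0.223, 0.002], [-0.223, -0.975, 0.0], [0.002, -0.001, -1.0]]
ft_force: [-7.5, -2.9, 20.4]
grip_width: 0.0385
11.75 [0.57394077 0.3157145  0.10061036] [-7.35677682 -3.22297926 20.28078414] [-6.15558391e-01  1.32660491e+00 -2.20449033e-04]
```

View pics/7wrist.png

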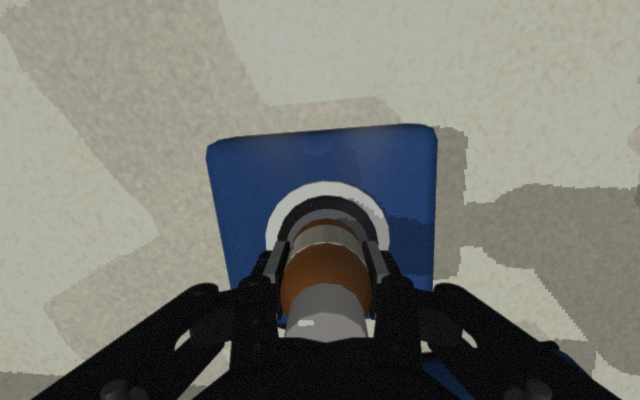

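View pics/7sc.png

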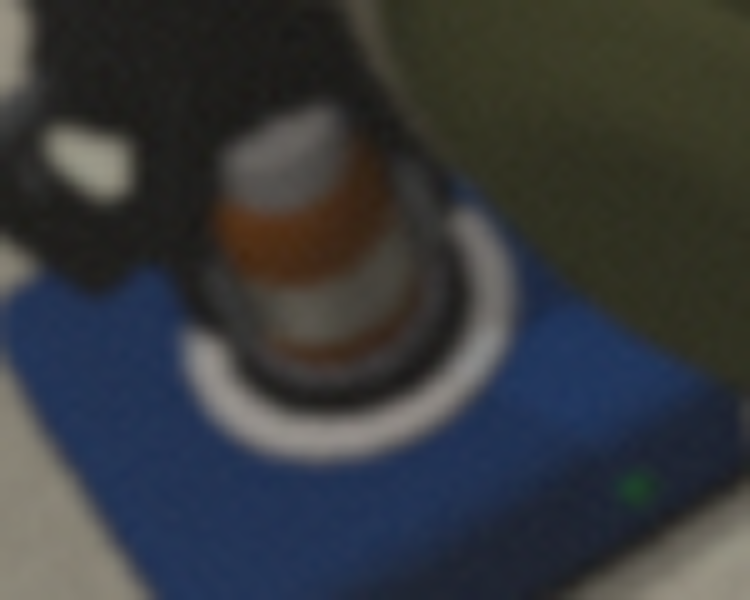

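Pad is at its stop: TCP stays at z = 0.1006 while force rose to 20 N, and the bottle is centred in the grey disc. Now holding for 2.5 s.

```bash
python3 -m pendant '[[[0,0,0],[0,0,0]],[[0,0,0],[0,0,0]],[[0,0,0],[0,0,0]],[[0,0,0],[0,0,0]],[[0,0,0],[0,0,0]],[[0,0,0],[0,0,0]],[[0,0,0],[0,0,0]],[[0,0,0],[0,0,0]],[[0,0,0],[0,0,0]],[[0,0,0],[0,0,0]],[[0,0,0],[0,0,0]],[[0,0,0],[0,0,0]],[[0,0,0],[0,0,0]],[[0,0,0],[0,0,0]],[[0,0,0],[0,0,0]],[[0,0,0],[0,0,0]],[[0,0,0],[0,0,0]],[[0,0,0],[0,0,0]],[[0,0,0],[0,0,0]],[[0,0,0],[0,0,0]]]'
```

```text
time_s: 14.25
position: [0.5739, 0.3157, 0.1006]
tool_rot: [[0.975, -0.223, 0.002], [-0.223, -0.975, 0.0], [0.002, -0.001, -1.0]]
ft_force: [-7.9, -3.5, 21.0]
grip_width: 0.0384
```

```bash
python3 -m pendant '[[[0,0,-0.05],[0,0,0]],[[0,0,-0.15],[0,0,0]],[[0,0,-0.25],[0,0,0]],[[0,0,-0.3],[0,0,0]],[[0,0,-0.3],[0,0,0]],[[0,0,-0.25],[0,0,0]],[[0,0,-0.2],[0,0,0]],[[0,0,0],[0,0,0]],[[0,0,0],[0,0,0]]]'
python3 - <<'E'
from h import *
d=cam("wrist"); cv2.imwrite(f"pics/8wrist.png",d["image"][:,:,::-1])
E
```

```text
time_s: 15.38
position: [0.5735, 0.3156, 0.2467]
tool_rot: [[0.975, -0.224, -0.002], [-0.224, -0.975, -0.001], [-0.002, 0.001, -1.0]]
ft_force: [0.3, -0.3, -0.6]
grip_width: 0.0388
```

View pics/8wrist.png

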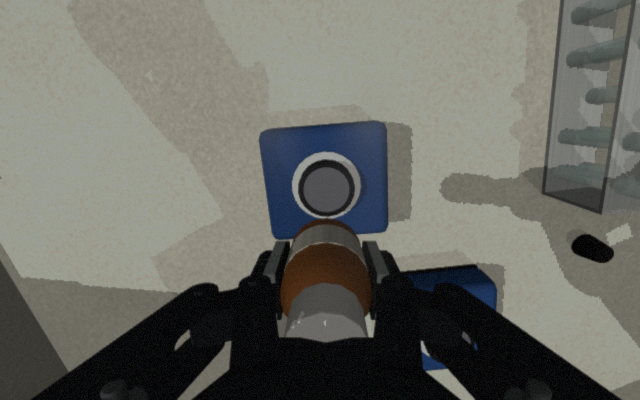

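Pad sprung back up and the bottle sits unchanged in the grip (base edge at (327,220)). Carrying it over the rack, base at about 0.22 m.

```bash
python3 -m pendant '[[[0.03,0.2,0],[0,0,0]],[[0.07,0.37,0],[0,0,0]],[[0.07,0.37,0],[0,0,0]],[[0.07,0.37,0],[0,0,0]],[[0.07,0.37,0],[0,0,0]],[[0.07,0.37,0],[0,0,0]],[[0.07,0.37,0],[0,0,0]],[[0.07,0.37,0],[0,0,0]],[[0.07,0.37,0],[0,0,0]],[[0.07,0.37,0],[0,0,0]],[[0.07,0.37,0],[0,0,0]],[[0.07,0.37,0],[0,0,0]],[[0.07,0.37,0],[0,0,0]],[[0.07,0.37,0],[0,0,0]],[[0.07,0.37,0],[0,0,0]],[[0.07,0.37,0],[0,0,0]],[[0.03,0.1,0],[0,0,0]],[[0,0,0],[0,0,0]],[[0,0,0],[0,0,0]]]'
python3 - <<'E'
from h import *
for n in ("wrist","side","top"):
    d=cam(n); cv2.imwrite(f"pics/9{n}.png",d["image"][:,:,::-1]); json.dump([d[k].tolist() for k in "KRt"],open(f"9{n}.json","w"))
    print(proj([d[k] for k in "KRt"],[.604,-.273,.055]))
s=env.observe(); print(s["position"])
E
```

```text
time_s: 17.8
position: [0.5511, -0.2783, 0.2479]
tool_rot: [[0.975, -0.223, -0.0], [-0.223, -0.975, 0.0], [-0.0, -0.0, -1.0]]
ft_force: [0.3, -0.2, -1.2]
grip_width: 0.0386
[310.87460774 138.77850469]
[338.54820512 146.77286196]
[388.18012725 159.27088842]
[ 0.5513008  -0.27838959  0.24801855]
```

View pics/9wrist.png

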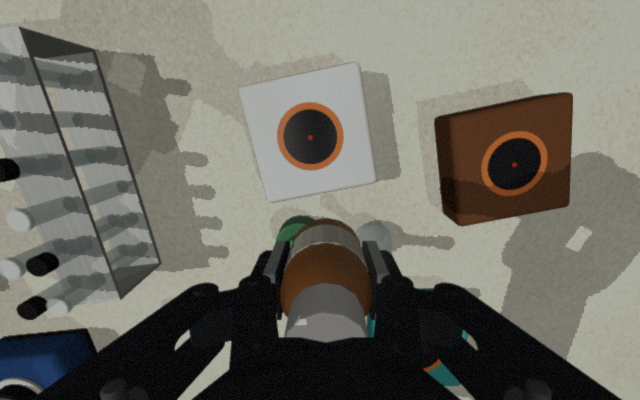

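View pics/9side.png

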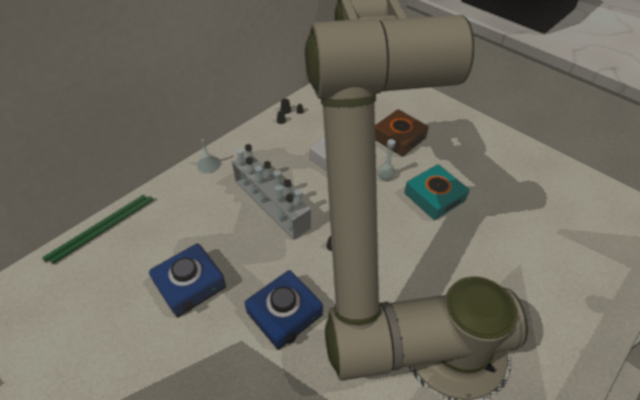

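Run:
```python
from h import *
im=cv2.imread("pics/9wrist.png"); c=json.load(open("9wrist.json"))
x0,y0=265,90; cr=im[y0:185,x0:360]; hsv=cv2.cvtColor(cr,cv2.COLOR_BGR2HSV)
m=((hsv[...,1]>120)&(hsv[...,0]<20)&(hsv[...,2]>90)).astype(np.uint8)
cs,_=cv2.findContours(m,cv2.RETR_EXTERNAL,cv2.CHAIN_APPROX_NONE); e=cv2.fitEllipse(max(cs,key=len)); print(e[0][0]+x0,e[0][1]+y0,e[1],onz(c,np.add(e[0],(x0,y0)),.055))
r=((hsv[...,2]>60)&(hsv[...,1]>150)).astype(np.uint8)[40:55,38:55]; ys,xs=np.nonzero(r); p=(xs.mean()+38+x0,ys.mean()+40+y0); print(p,onz(c,p,.055))
t=cv2.imread("pics/top0.png"); cv2.imwrite("pics/t5.png",cv2.resize(t[170:240,345:445],None,fx=8,fy=8,interpolation=cv2.INTER_CUBIC))
print('flask base',onz(T,(402,209),.01),'jar',onz(T,(372,201),.05))
s=env.observe();print(s["position"])
```

```text
309.9346351623535 135.87779998779297 (64.49545288085938, 66.600830078125) [ 0.60719741 -0.27273024  0.055     ]
(np.float64(310.0), np.float64(137.0)) [ 0.60603359 -0.27252043  0.055     ]
flask base [ 0.45267707 -0.32367363  0.01      ] jar [ 0.46745505 -0.22250815  0.05      ]
[ 0.5513008  -0.27838959  0.24801855]
```

View pics/t5.png

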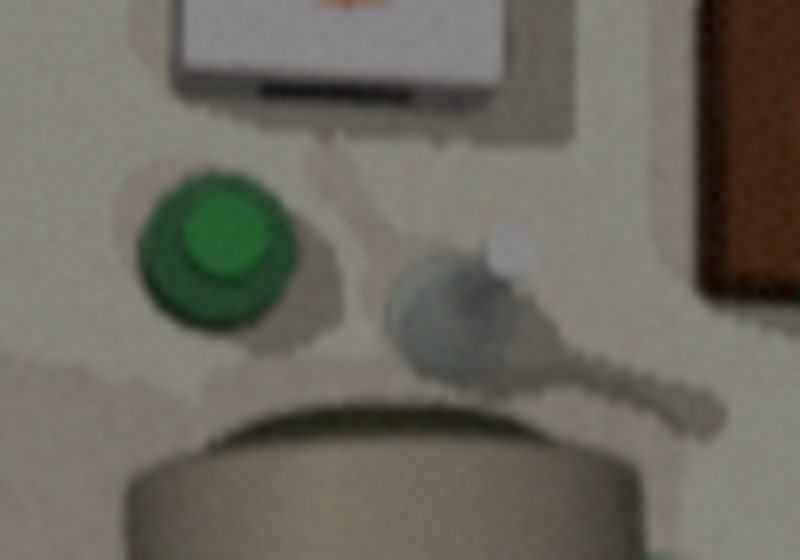

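Reader window dot at (310,137) puts the window at about (0.606,-0.2725). Flask and jar are 0.14–0.16 m away, so I move above the window, part-way down.

```bash
python3 -m pendant '[[[0.26,-0.09,0],[0,0,0]],[[0.26,-0.09,0],[0,0,0]],[[0,0,0.25],[0,0,0]],[[0,0,0.25],[0,0,0]],[[0,0,0.25],[0,0,0]],[[0,0,0.2],[0,0,0]],[[0,0,0],[0,0,0]],[[0,0,0],[0,0,0]],[[0,0,0],[0,0,0]]]'
python3 - <<'E'
from h import *
for n in ("wrist","side","top"):
    d=cam(n); cv2.imwrite(f"pics/10{n}.png",d["image"][:,:,::-1]); json.dump([d[k].tolist() for k in "KRt"],open(f"10{n}.json","w"))
s=env.observe(); print(s["position"],s["tool_rot"][:,2])
E
```

```text
time_s: 19.08
position: [0.6063, -0.2735, 0.154]
tool_rot: [[0.975, -0.223, 0.002], [-0.223, -0.975, -0.001], [0.002, 0.001, -1.0]]
ft_force: [0.5, -0.0, 0.0]
grip_width: 0.0384
[ 0.6060284  -0.27346535  0.15343714] [ 7.95456054e-04 -5.19472398e-04 -9.99999549e-01]
```

View pics/10wrist.png

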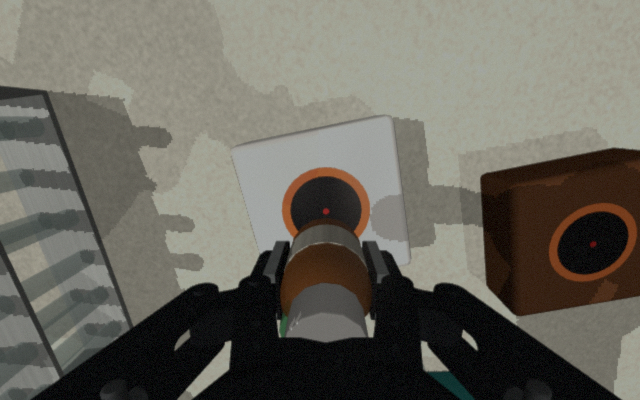

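View pics/10side.png

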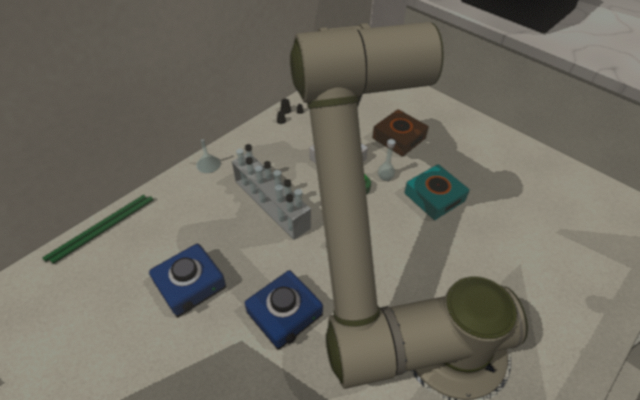

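View pics/10top.png

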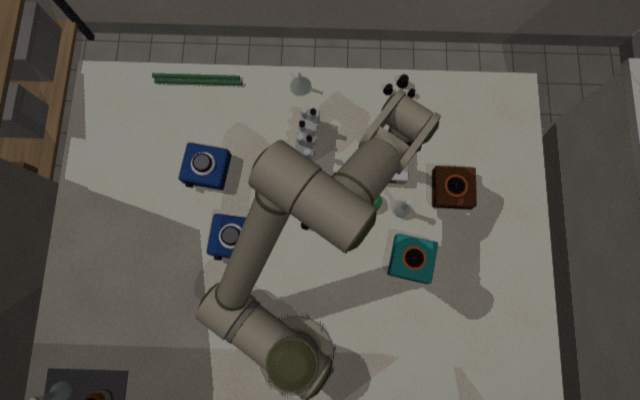

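Run:
```python
from h import *
im=cv2.imread("pics/10wrist.png"); c=json.load(open("10wrist.json")); s=env.observe(); p=s["position"]
b=np.clip(im.astype(float)*1.8,0,255).astype(np.uint8)
cv2.imwrite("pics/10wc.png",cv2.resize(b[155:245,265:385],None,fx=6,fy=6,interpolation=cv2.INTER_CUBIC))
hsv=cv2.cvtColor(im,cv2.COLOR_BGR2HSV); r=((hsv[...,2]>60)&(hsv[...,1]>150))[205:217,318:334]; ys,xs=np.nonzero(r); q=(xs.mean()+318,ys.mean()+205)
o=onz(c,q,.055); print(len(xs),q,o, 'rel tool',s["tool_rot"].T@(o-p))
# bottle base rim far edge
R=s["tool_rot"]
print('dot if at tcp',proj(c,[p[0],p[1],.055]))
for dz in (.028,.0305): print('base far edge',proj(c,p+R@np.array([.020,0,dz])), 'label/body 47', )
c9=json.load(open("9wrist.json")); print(tri([c9,c],[(310,137),q]))
```

```text
35 (np.float64(325.45714285714286), np.float64(210.9142857142857)) [ 0.60575283 -0.27243736  0.055     ] rel tool [-0.00058613 -0.00097272  0.09843635]
dot if at tcp [326.60927518 210.33609958]
base far edge [327.19712175 214.85297536] label/body 47
base far edge [327.17387965 213.43761564] label/body 47
(array([ 0.6061, -0.2726,  0.0561]), array([0.04, 0.05]))
```

View pics/10wc.png

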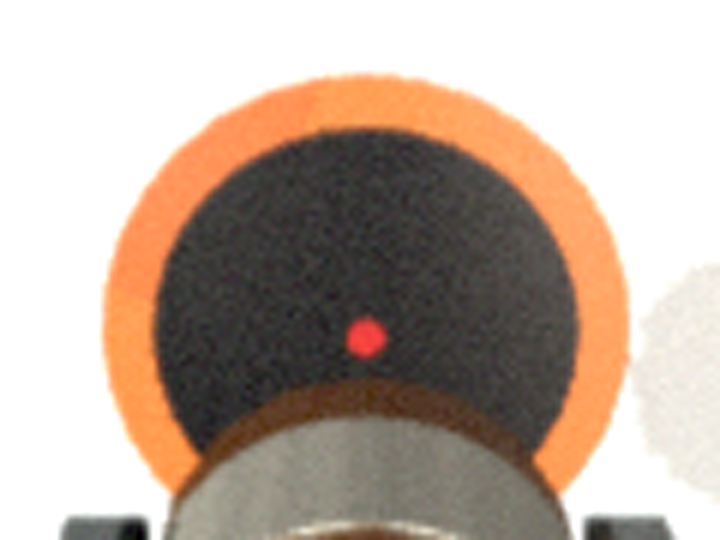

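```bash
python3 -m pendant '[[[0.01,-0.005,0],[0,0,0]],[[0,0,0.15],[0,0,0]],[[0,0,0.15],[0,0,0]],[[0,0,0.15],[0,0,0]],[[0,0,0.09],[0,0,0]],[[0,0,0],[0,0,0]],[[0,0,0],[0,0,0]],[[0,0,0],[0,0,0]],[[0,0,0],[0,0,0]]]'
python3 - <<'E'
from h import *
for n in ("wrist","side","top"):
    d=cam(n); cv2.imwrite(f"pics/11{n}.png",d["image"][:,:,::-1]); json.dump([d[k].tolist() for k in "KRt"],open(f"11{n}.json","w"))
s=env.observe(); p=s["position"]; R=s["tool_rot"]; print(p,s["ft_force"])
im=cv2.imread("pics/11wrist.png"); b=np.clip(im.astype(float)*1.8,0,255).astype(np.uint8)
cv2.imwrite("pics/11wc.png",cv2.resize(b[170:290,250:400],None,fx=5,fy=5,interpolation=cv2.INTER_CUBIC))
im=cv2.imread("pics/11side.png"); b=np.clip(im.astype(float)*1.8,0,255).astype(np.uint8)
cv2.imwrite("pics/11sc.png",cv2.resize(b[80:220,260:440],None,fx=4,fy=4,interpolation=cv2.INTER_CUBIC))
c=json.load(open("11wrist.json"))
th=np.linspace(0,2*np.pi,73)
print('base far',proj(c,p+R@np.array([.02,0,.0286])),'win far edge if centred',proj(c,[*(p+R@np.array([.029,0,0]))[:2],.055]),[proj(c,[*(p+R@np.array([0,y,0]))[:2],.055]) for y in(-.029,.029)])
E
```

```text
time_s: 20.35
position: [0.6071, -0.2732, 0.0992]
tool_rot: [[0.975, -0.224, 0.001], [-0.224, -0.975, -0.0], [0.001, 0.0, -1.0]]
ft_force: [0.4, -0.1, -0.6]
grip_width: 0.0382
[ 0.60701195 -0.27316199  0.09896446] [-0.22776614  0.04195911 -0.52960525]
base far [327.09993224 214.4396525 ] win far edge if centred [327.02528576 192.17495333] [array([281.07928014, 236.48856009]), array([372.65529257, 236.66468474])]
```

View pics/11wc.png

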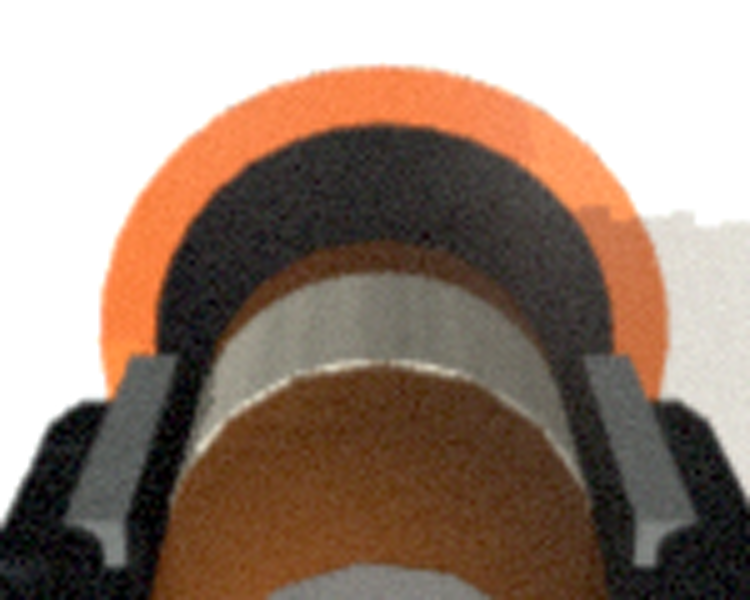

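View pics/11sc.png

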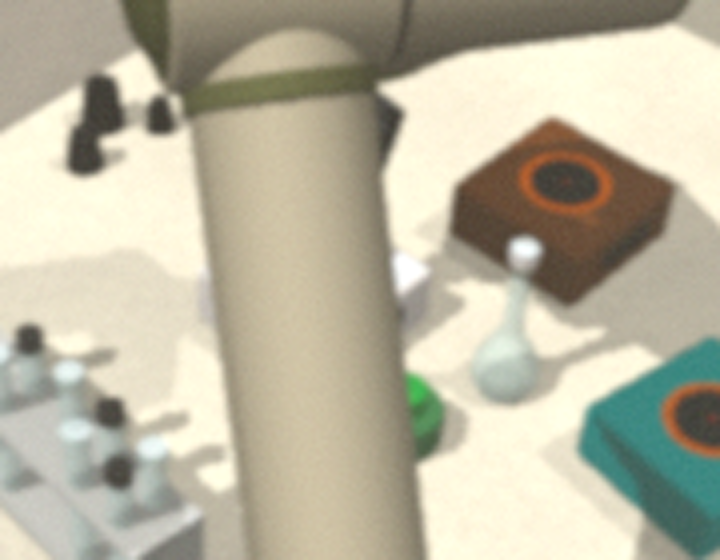

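Relative to the window, the bottle is about 0.5 mm back and 0.5 mm right, with a gap of about 15 mm. I'll make one small nudge, settle and check.

```bash
python3 -m pendant '[[[0.005,-0.005,0],[0,0,0]],[[0,0,0],[0,0,0]],[[0,0,0],[0,0,0]],[[0,0,0],[0,0,0]],[[0,0,0],[0,0,0]],[[0,0,0],[0,0,0]],[[0,0,0],[0,0,0]],[[0,0,0],[0,0,0]]]'
python3 - <<'E'
from h import *
for n in ("wrist","top"):
    d=cam(n); cv2.imwrite(f"pics/12{n}.png",d["image"][:,:,::-1])
s=env.observe(); print(s["time_s"],s["position"],s["ft_force"],abs(s["qvel"]).max(),s["tool_rot"][:,2],s["grip_width"])
im=cv2.imread("pics/12wrist.png"); b=np.clip(im.astype(float)*1.8,0,255).astype(np.uint8)
cv2.imwrite("pics/12wc.png",cv2.resize(b[170:290,250:400],None,fx=5,fy=5,interpolation=cv2.INTER_CUBIC))
E
```

```text
time_s: 21.5
position: [0.6076, -0.2727, 0.0988]
tool_rot: [[0.975, -0.224, -0.0], [-0.224, -0.975, 0.0], [-0.0, -0.0, -1.0]]
ft_force: [0.1, -1.0, -1.1]
grip_width: 0.0386
21.6 [ 0.60758061 -0.27275457  0.0988217 ] [-0.5192217   0.46526118  0.11147635] 0.07781305259949639 [-5.86631630e-06  4.22986571e-05 -9.99999999e-01] 0.038972290308308025
```

View pics/12wc.png

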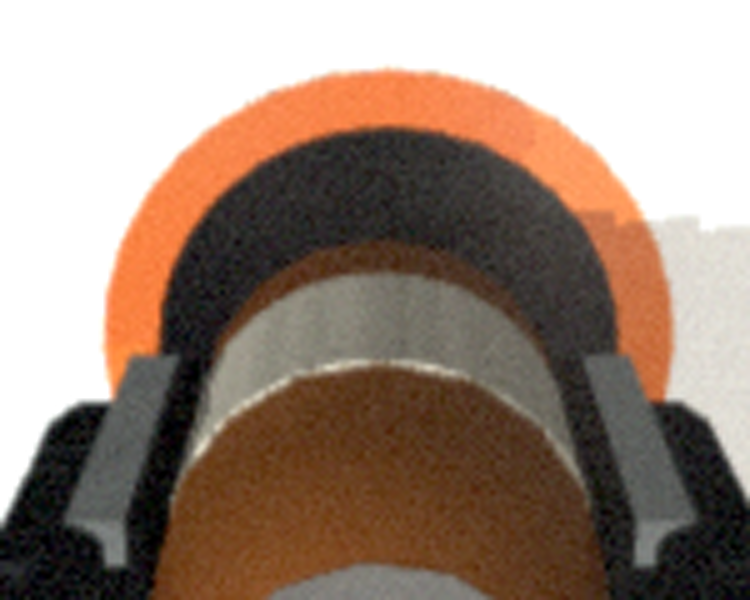

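View pics/12top.png

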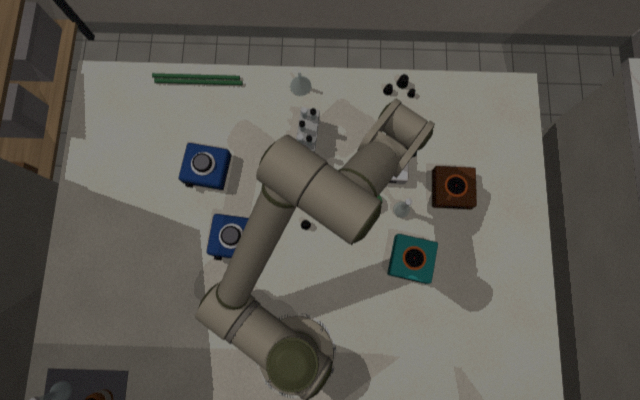

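Bottle and window now share their centre column (about 389 in the crop). The tool is vertical and still, with no contact force, and the top view shows stopper and flask in place. Handing in.

```bash
python3 -c "
from rig import env
print(env.close_job())"
```

```text
the job is handed in; nothing more can be done
None
```

I pressed the bottle onto the far blue mixer's pad, carried it over the rack, and handed the job in at about 21.6 s with it still held above the white reader's window.

- **Pressing:** the pad went down to its stop. The tool stayed at z = 0.1006 m while the force rose from 12 to about 20 N. I held it there for about 3 s, and it sprang back up when I lifted off.
- **Carrying:** the bottle's base was about 0.22 m up as it crossed the rack, against 0.14 m for the highest stoppers.
- **Final position:** the last wrist view shows the bottle centred over the window to about 0.5 mm. The base is about 15 mm above the window, the tool is vertical and still, and nothing is touching it.
- **Other items:** the stopper and flask look unmoved in the last top view. The arm hid the jar and most of the reader, so I could not check those there.

**Disagreements:**
- The fixed cameras and the wrist camera placed things 2–5 mm apart in x. I steered by the wrist camera and by where the bottle sat relative to its targets.
- At the end, both fixed cameras' view of the bottle was blocked by the arm. Centring was confirmed only by the wrist camera, and the gap comes from the tool height and the offset measured at the pad.
- There was about 8 N of sideways force while pressing. The bottle did not visibly shift in the grip.

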